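Bring the movement vice round to the ledge

TASK

On the watchmaker's bench, turn the turntable (its crossbar is there to be pushed) until the pocket with the movement vice stands squarely at the gate in the fence and let it come to rest there. Then slide the vice out through the gate, without lifting or tipping it, until all of it rests on the ledge. Leave the loupe, the lidded pot and the glass dome in their pockets, and do not disturb the jar.

Things in the scene. Friction and masses are not known exactly. Their poses are not given: they have to be found in the camera images.
- station: Fixed station. Origin on the turntable's vertical axis at bench height (z = 0). Its -x axis points out through the gate along the ledge, towards the robot to within about 35 degrees. A fence 5 mm thick (inner radius 136 mm, top at z = 42 mm) rings the turntable, save for the gate, about 115 mm wide.
- ledge (a point): Middle of the flat aluminium ledge outside the gate, on its top (z = 29 mm, 1 mm below the turntable's floor). It reaches from the turntable's edge, 130 mm from the axis, to a stop bar 195 mm from the axis (top z = 40 mm). Side rails 110 mm apart, tops z = 42 mm. The vice, square to it, is wholly on the ledge when its centre is 152 to 173 mm (at the stop) from the axis.
- hub (a point): Point on the turntable's axis at floor height (z = 30 mm). White disc, radius 130 mm, turns either way, several turns; takes about 0.12 N m, has no notches, stays where left. Four dividers, 5 mm thick and 14 mm high, part it into quarter pockets. A steel hub post, radius 14 mm, stands 62 mm above the floor and carries the crossbar.
- bar_a (a point): Point in one arm of the crossbar, 45 mm from the axis, half-way up (z = 82 mm). The bar is flat steel on edge, 120 mm long (60 mm each side of the axis), 10 mm thick, z = 72 to 92 mm, above everything in the pockets, fixed to the disc; pushed sideways, it turns the disc. It lies square to the line from the axis to the vice's pocket; this arm is 90 degrees clockwise (from above) of it.
- bar_b (a point): The same point in the opposite arm of the crossbar.
- pocket (a point): Middle of the vice's pocket, on the turntable's floor, 85 mm from the axis. It turns with the disc. The pocket stands squarely at the gate when this point lies on the station's -x axis (up to 12 mm to either side is square enough).
- vice_center (a point): Centre (half-way up, z = 48 mm) of the steel movement vice: base 44 mm (x) by 72 mm (y), 14 mm high, a dark jaw block at each end (36 mm high in all), a brass watch movement between. 0.2 to 0.4 kg, loose. It stands within 5 mm and 0.15 rad of its pocket's middle, long side across, between two guides 8 mm high and 90 mm apart, some 45 mm clear of the hub post; it slides easily when pushed at the base.
- loupe: Black conical eye loupe standing on its wide end in another pocket: 56 mm across below, 38 mm across at the top, 38 mm high, loose. Origin at the centre of its underside.
- pot: Round aluminium lidded pot in another pocket, 56 mm across, 30 mm high, loose. Origin at the centre of its underside.
- dome: Clear glass dust dome with a small knob in another pocket, 58 mm across, 40 mm high with the knob, loose. Origin at the centre of its underside.
- jar: Amber glass jar with a white cap, 52 mm across, 75 mm high, standing on the bench at the side of the work, loose. Origin at the centre of its underside.
Not all that is in view belongs to the job. What is shaped like the dome but purple is not meant. What is shaped like the pot but pink is not meant.

How it is judged:
On the way:
1. the vice's pocket stands at the gate, at rest, with the vice still in it (y of pocket in the frame of station between -0.015 and 0.015 m and x of pocket in the frame of station below -0.05 m and horizontal distance between vice_center and hub below 0.112 m and linear speed of vice below 0.01 m/s), for 0.3 s.
At the end, for the whole second after the job is handed in: The vice rests flat and still on the ledge: its centre 149 to 182 mm in front of the turntable's axis, within 40 mm of the ledge's centre line, tilted less than 0.1 rad; the loupe, pot and dome stand upright in the turntable, within 112 mm of its axis (x of vice_center in the frame of station between -0.182 and -0.149 m and y of vice_center in the frame of station between -0.04 and 0.04 m and height (world z) of vice_center between 0.042 and 0.052 m and angle between vice_center's own z axis and vertical below 0.1 rad and linear speed of vice below 0.01 m/s and horizontal distance between each of loupe, pot, dome and hub below 0.112 m and angle between each of loupe, pot, dome's own z axis and vertical below 0.2 rad); the robot touches nothing.
It fails at once if the vice is lifted more than 14 mm (height (world z) of vice_center above 0.062 m).
It fails at once if the vice is tipped by more than 0.35 rad (angle between vice_center's own z axis and vertical above 0.35 rad).
It fails at once if the loupe, pot or dome is tipped, or lifted over 20 mm (angle between any of loupe, pot, dome's own z axis and vertical above 0.5 rad or height (world z) of any of loupe, pot, dome above 0.05 m).
It fails at once if the jar is moved by more than 20 mm (distance of jar from where it was at the start of the episode above 0.02 m).
It also fails if it takes over 45 s, if anything falls off the work surface, if the arm or the gripper's body presses on something with over 40 N, if the wrist force passes 120 N, or if a joint passes its speed limit or range.

ROBOT

A 6-joint arm with a two-finger parallel gripper is mounted at the origin on the work surface. World frame = base frame: x ahead of the robot, y to its left, z up, the work surface at z = 0. Lengths are in m, angles in rad, forces in N, time in s.
With the tool pointing down it reaches from about 0.375 to 0.9 m from the base axis. Payload 3.1 kg.
Tool frame: the origin (TCP) lies midway between the tips of the shut fingers; the grasp point (between the pads) lies robot.tcp_to_grasp behind it (robot.tcp_to_grasp is the distance from the TCP to the grasp point, in m); z points along the fingers, y is the direction in which the jaws open and shut (so a half turn about z gives the same grasp; the last joint's range is limited). The gripper opens to 87 mm and grips with 3 to 60 N. Pads are 19 mm wide; open, the fingers measure 117 mm over their backs; the gripper's body (75 mm by 190 mm) begins 51 mm behind the grasp point.
Start: joints at [1.024, 0.527, 1.433, -0, 1.181, -0.178], TCP at [0.225, 0.583, 0.223] pointing down, gripper open.
Joint ranges: [-3.08, 3.08], [-0.75, 2.2], [0.22, 2.44], [-1.43, 4.57], [0, 2.65], [-2.85, 2.85]. Speed limits (rad/s): [2.79, 2.79, 3.14, 3.14, 3.14, 3.14].

INTERFACE

Orientations are given as a unit quaternion [x, y, z, w].
In Python, from rig import robot, cams, nets gives the robot as it stands. The module is installed in compiled form; this text tells all that it offers.
- The arm moves only by the tool play_rows, never from a script. Its argument "commands" is a list of rows, each an object of numbers: "x", "y", "z": the shift along the tool's x, y, z in mm; "spin": the turn about the tool's z in rad. In form: [{"x": .., "y": .., "z": .., "spin": ..}, ...]. A call has 1 to 8 rows; each row shifts and turns the pose as measured when the row begins, along the tool's axes as they then stand; what a row does not reach is not made up. A row lasts 1/10 s, in which the tool goes at most 50 mm and 8.59 degrees, less where a joint would pass 70% of its speed; a pose out of reach is approached as far as the arm can. A call is refused whole if a number of a shift passes 50 or a number of a turn 0.15, either way. A call with a gripper value outside its range is refused whole. "grip" is the opening, from 0 (shut) to 1 (fully open), set as the call begins (left out, the last holds). The fingers move at their own pace and stop on an object; "newtons" is the grip in N (left out, the last holds). Time passes only in rows, so rows that do not move let the fingers close. It gives the time, the measured TCP pose, the force and the opening at its end, in the units of the state.
- robot.get_obs(): the state, without advancing time (a new reading comes with each control period).
- cams.camera(name): name is "side" or "top" or "wrist"; returns a dict with "img" (400x640x3 uint8, red, green, blue), "fx", "fy", "cx", "cy" (pixels), "world_to_cam" (4x4, takes a point from world to camera coordinates); the wrist camera has in their place "mount" (4x4, takes a point from camera to tool coordinates, whose origin is the TCP and whose axes are the flange's). Camera axes: x right, y up, looking along -z (the intrinsics and any distortion apply to the point x, -y, -z); pixel columns grow to the right and rows downward; lengths in m; the calibration is good to about 2 mm. A picture is of the moment at which its call begins: read the wrist's pose just before it. There is no depth.
- robot.hand_in(): hands the job in, once; it reports no verdict.
Trained networks look in a picture, given as the dict that the camera call returned (one of the last four; its "shot" number tells which), for a name from the list of things; names that differ only in an ending like _2 or _b are one class to them, and where a whole thing is asked for, a point or a joint stands for the part that bears it (a point fixed in the world has none). Each returns a list of dicts, best first, with "conf" (0 to 1); they miss things now and then, are a little off and sometimes report something else, mostly with a low value. They report only what shows in the picture. A call takes as long as a camera call. They do not tell look-alikes from the thing itself.
- nets.outline_of(picture, name): "region" (400x640 bool, what is visible of it) and "pixel" ([column, row] in pixels, amid what is visible of it).
The state is a dict: "time": time; "q": joint angles; "joint_velocities": joint speeds; "joint_torque": joint torques, N m; "position": TCP position; "tool_rot": TCP orientation; "ft_force": force on the tool from outside, world axes, zero at the start; "moment": the same for the moment, N m; "grip_width": finger opening in m.
Only numpy, scipy, OpenCV 4.12 (cv2) and the standard library are available. Lean on these libraries where they do the work, as an engineer would, in place of code of your own. Each camera call takes 0.05 s, during which the arm holds its last target.

## Working session

There is one attempt and no reset: what is moved stays moved. The work goes in short steps, Python scripts to look and compute and a tool call to move; the robot and the scene stay as the last step left them, time stands still between calls to the robot, and variables do not carry over. Pictures are saved under pics/ and viewed, and the job is handed in when it is done.

Besides the shell and the picture viewer there is one more tool, called after "Call:" as name([rows], argument=value, ...), one row to a line, values as JSON. play_rows: Moves the arm, as the interface text tells. Its arguments: {"type":"object","properties":{"commands":{"type":"array"},"grip":{"type":"number"},"newtons":{"type":"number"}},"required":["commands"]}

```bash
mkdir -p pics; cat > h.py <<'E'
import numpy as np, cv2
from rig import robot, cams, nets
from scipy.spatial.transform import Rotation as R
def save(n,im): cv2.imwrite(f'pics/{n}.png', im[:,:,::-1])
def proj(c,p):
    W=np.array(c['world_to_cam']); q=W@np.append(p,1.); 
    return np.array([c['cx']+c['fx']*q[0]/-q[2], c['cy']+c['fy']*(-q[1])/-q[2]])
def ray_z(c,px,z):
    W=np.array(c['world_to_cam']); Ci=np.linalg.inv(W)
    d=Ci[:3,:3]@np.array([(px[0]-c['cx'])/c['fx'],-(px[1]-c['cy'])/c['fy'],-1.]); o=Ci[:3,3]
    return o+d*(z-o[2])/d[2]
E
python3 - <<'E'
from h import *
o=robot.get_obs(); print(o)
print(robot.tcp_to_grasp)
for n in ['side','top','wrist']:
    c=cams.camera(n); save(n+'0',c['img']); print(n,{k:(v if k!='img' else 0) for k,v in c.items()})
E
```

```text
{'time': 0.0, 'q': array([ 1.02450803e+00,  5.28470817e-01,  1.43387417e+00, -7.33305177e-06,
        1.18137994e+00, -1.78518543e-01]), 'joint_velocities': array([ 8.01593980e-04,  1.05783136e-03, -2.01207682e-04, -1.28908881e-03,
       -5.12371931e-05, -9.32289486e-05]), 'joint_torque': array([ 1.72716004e-04, -4.40037382e+01, -1.76598573e+01,  6.34344388e-02,
        5.81102434e-02, -1.35450655e-04]), 'position': array([0.22431786, 0.58259293, 0.22157771]), 'tool_rot': array([ 1.82848848e-01,  9.83140459e-01, -9.98093297e-04, -3.74800298e-04]), 'ft_force': array([ 0.8554976 , -0.3829938 , -0.12828795]), 'moment': array([-0.01130589, -0.03670281,  0.0323876 ]), 'grip_width': 0.08693214712977101}
0.0187
side {'img': 0, 'fx': 383.75570206322993, 'fy': 383.75570206322993, 'cx': 313.7692819499687, 'cy': 201.000072455379, 'world_to_cam': array([[ 0.82164817, -0.56998406,  0.00353075, -0.42142957],
       [ 0.33303396,  0.48508653,  0.80856629, -0.33487687],
       [-0.46258261, -0.66318114,  0.58839451, -0.59951395],
       [ 0.        ,  0.        ,  0.        ,  1.        ]]), 'shot'
[... 171 characters left out ...]
 0.01031596,  0.11836279],
       [ 0.98659726,  0.0034678 ,  0.16313743, -0.60456935],
       [-0.16316426,  0.00988259,  0.98654942, -1.3181283 ],
       [ 0.        ,  0.        ,  0.        ,  1.        ]]), 'shot': 2}
wrist {'img': 0, 'fx': 281.308076099798, 'fy': 281.308076099798, 'cx': 320.09383447345704, 'cy': 201.3727378000008, 'mount': array([[ 1.12336144e-03,  9.55679341e-01,  2.94407431e-01,
         8.05406746e-02],
       [ 9.99999321e-01, -9.82020639e-04, -6.27918380e-04,
        -4.52151080e-04],
       [-3.10974450e-04,  2.94407936e-01, -9.55679795e-01,
        -1.61775630e-01],
       [ 0.00000000e+00,  0.00000000e+00,  0.00000000e+00,
         1.00000000e+00]]), 'shot': 3}
```

View pics/top0.png

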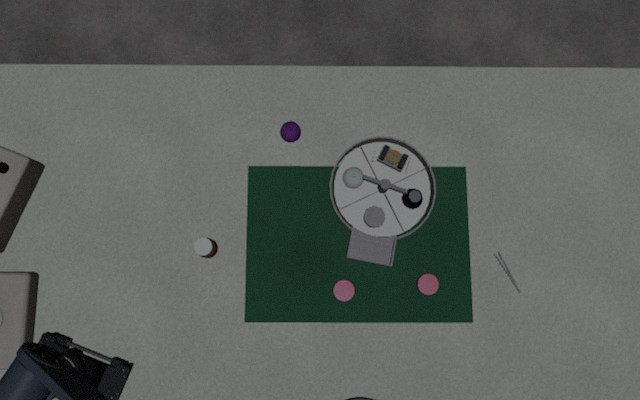

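View pics/side0.png

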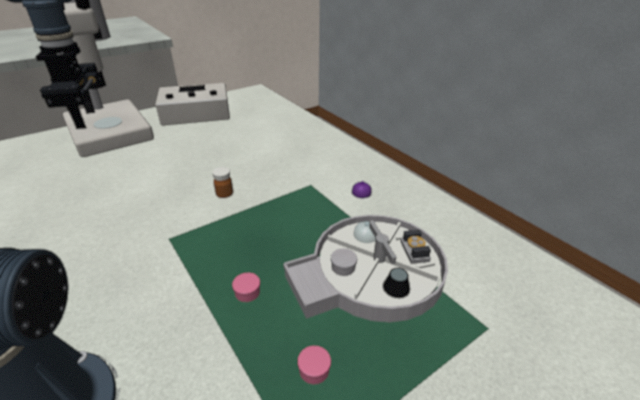

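View pics/wrist0.png

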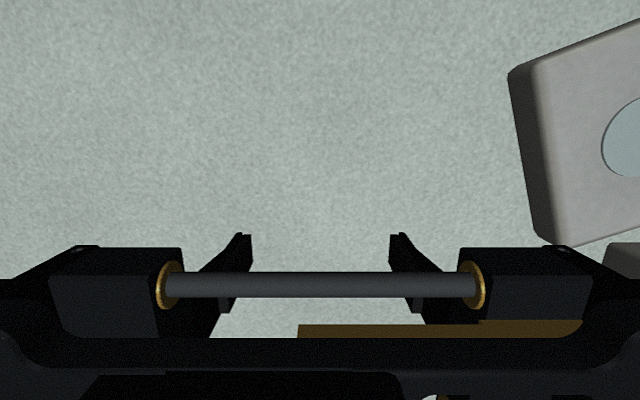

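The top view shows the turntable with its hub at about (384,186). The vice is at (393,158), the dome at (353,177), the loupe at (412,198), the pot at (374,216), the ledge at (372,248) and the jar at (206,247). The purple (290,131) and pink (343,291), (428,284) things are decoys. Next I'll enlarge and measure.

```bash
python3 - <<'E'
from h import *
c=cams.camera('top'); im=c['img']
save('topcrop0',cv2.resize(im[125:275,320:450],None,fx=4,fy=4,interpolation=cv2.INTER_CUBIC)[:600])
for n in ['hub','vice_center','loupe','pot','dome','jar','ledge','station']:
    for r in nets.outline_of(c,n)[:2]:
        m=r['region']; ys,xs=np.nonzero(m)
        z={'hub':.08,'vice_center':.048,'loupe':.05,'pot':.045,'dome':.05,'jar':.04,'ledge':.029,'station':.04}[n]
        print(n,round(r['conf'],2),r['pixel'],m.sum(),xs.min(),xs.max(),ys.min(),ys.max(),ray_z(c,[xs.mean(),ys.mean()],z).round(4))
E
```

```text
hub 0.96 [379.9, 186.5] 5880 333 430 140 235 [ 0.6285 -0.0527  0.08  ]
vice_center 0.94 [389.8, 161.1] 471 377 406 145 170 [ 0.7195 -0.0865  0.048 ]
loupe 0.54 [409.3, 197.9] 307 402 421 188 208 [ 0.6099 -0.1379  0.05  ]
loupe 0.3 [383.0, 185.6] 5527 334 429 141 235 [ 0.6329 -0.0577  0.05  ]
pot 0.88 [374.9, 215.7] 349 363 384 206 226 [ 0.5634 -0.035   0.045 ]
pot 0.87 [427.9, 285.3] 372 416 437 273 294 [ 0.3892 -0.1704  0.045 ]
dome 0.79 [352.2, 178.3] 365 342 362 166 187 [0.6663 0.018  0.05  ]
dome 0.62 [289.4, 134.3] 352 280 300 121 141 [0.7917 0.1854 0.05  ]
jar 0.75 [207.6, 248.1] 391 193 216 237 257 [0.482  0.4028 0.04  ]
station 0.66 [375.4, 234.8] 2454 328 435 136 265 [ 0.5712 -0.0509  0.04  ]
```

View pics/topcrop0.png

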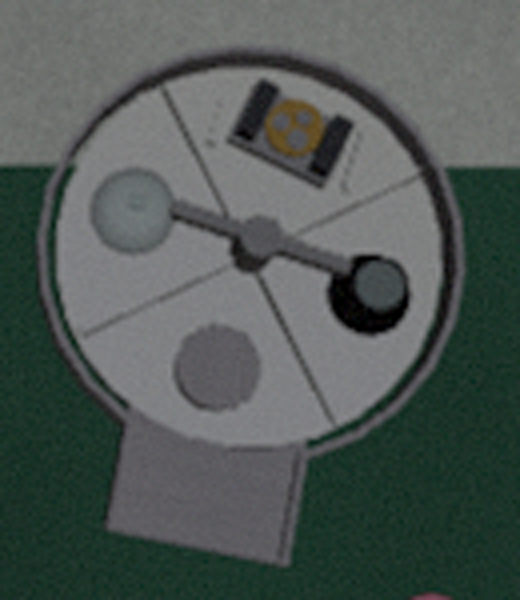

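```bash
cat > ov.py <<'E'
from h import *
def overlay(c,hx,hy,sy,dy,box,f,name):
    # sy: world direction angle of station -x (gate); dy: direction angle to vice pocket
    im=c['img']; x0,y0,x1,y1=box
    I=cv2.resize(im[y0:y1,x0:x1],None,fx=f,fy=f,interpolation=cv2.INTER_CUBIC)
    def P(p): return tuple(int(round(v)) for v in ((proj(c,p)-[x0,y0]+.5)*f-.5))
    def line(ps,col): 
        for a,b in zip(ps[:-1],ps[1:]): cv2.line(I,P(a),P(b),col,1,cv2.LINE_AA)
    def pt(r,a,z,t=0): return [hx+r*np.cos(a)-t*np.sin(a),hy+r*np.sin(a)+t*np.cos(a),z]
    line([pt(.13,a,.03) for a in np.linspace(0,2*np.pi,80)],(255,0,0))
    line([pt(.136,a,.042) for a in np.linspace(0,2*np.pi,80)],(255,255,0))
    line([pt(.141,sy,.042,.055),pt(.195,sy,.042,.055),pt(.195,sy,.042,-.055),pt(.141,sy,.042,-.055)],(0,255,0))
    for k in range(4):
        a=dy+np.pi/4+k*np.pi/2; line([pt(.014,a,.044),pt(.13,a,.044)],(0,255,255))
    line([pt(.06,dy+np.pi/2,.092),pt(.06,dy-np.pi/2,.092)],(255,0,255))
    line([pt(.085,dy,.03,.045),pt(.085,dy,.03,-.045)],(255,128,0))
    save(name,I)
E
python3 - <<'E'
from ov import *
c=cams.camera('top')
h=ray_z(c,[385.4,183.7],.092); print(h)
# disc white segmentation
b=[]
for p in [(107,530),(290,567)]: b.append(ray_z(c,np.array(p)/4+[320,125],.04))
m=(b[0]+b[1])/2; print(b,m); sy=np.arctan2(m[1]-h[1],m[0]-h[0])
l,r=[ray_z(c,np.array(p)/4+[320,125],.092) for p in [(175,207),(352,268)]]
dy=np.arctan2(l[1]-r[1],l[0]-r[0])-np.pi/2
print(sy,dy, np.hypot(*(l-r)[:2]))
overlay(c,h[0],h[1],sy,dy,(320,125,450,275),4,'ov1')
E
```

```text
[ 0.64005405 -0.06239403  0.092     ]
[array([0.454671  , 0.03436408, 0.04      ]), array([ 0.43108464, -0.08410398,  0.04      ])] [ 0.44287782 -0.02486995  0.04      ]
2.953534089159925 -0.3360201521430941 0.11920819131717333
```

View pics/ov1.png

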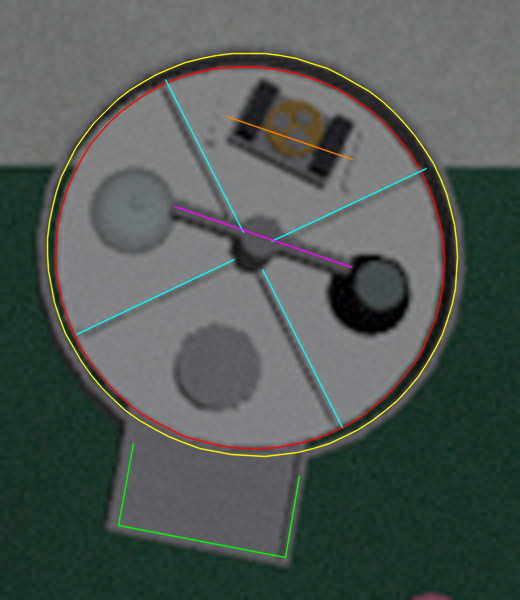

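The overlay fits well. The gate direction is about 2.947 rad and the vice pocket about -0.336 rad, so about 3.0 rad clockwise. I'll grip the hub post from above, spin the disc, then push the vice out with slightly opened fingers.

```bash
cat > plan.py <<'E'
from h import *
def yaw(o): 
    x=R.from_quat(o['tool_rot']).as_matrix()[:,0]; return np.arctan2(x[1],x[0])
def plan(target,ty,n,o=None,smax=.15):
    o=o or robot.get_obs(); p=np.array(o['position'],float); y=yaw(o)
    d=(np.array(target)-p)/n; dyw=(ty-y+np.pi)%(2*np.pi)-np.pi
    k=max(1,int(np.ceil(abs(dyw)/smax))); 
    if k>n: print('needs spin rows',k)
    print('pos',p.round(4),'yaw',round(y,3),'q6',round(o['q'][5],3),'t',o['time'],'dyaw',round(dyw,3))
    rows=[]
    for i in range(n):
        s=-dyw/n if k<=n else -np.sign(dyw)*smax
        c,sn=np.cos(y),np.sin(y)
        rows.append(dict(x=round(1000*(d[0]*c+d[1]*sn),1),y=round(1000*(d[0]*sn-d[1]*c),1),z=round(-1000*d[2],1),spin=round(s,3)))
        y-=s
    import json; print(json.dumps(rows))
E
python3 -c "
from plan import *
plan([.64,-.0624,.14],1.585,24)"
```

```text
pos [0.2247 0.5832 0.2226] yaw 2.774 q6 -0.178 t 0.65 dyaw -1.189
[{"x": -25.8, "y": -18.9, "z": 3.4, "spin": 0.05}, {"x": -26.7, "y": -17.6, "z": 3.4, "spin": 0.05}, {"x": -27.6, "y": -16.2, "z": 3.4, "spin": 0.05}, {"x": -28.3, "y": -14.8, "z": 3.4, "spin": 0.05}, {"x": -29.0, "y": -13.4, "z": 3.4, "spin": 0.05}, {"x": -29.7, "y": -12.0, "z": 3.4, "spin": 0.05}, {"x": -30.2, "y": -10.5, "z": 3.4, "spin": 0.05}, {"x": -30.7, "y": -9.0, "z": 3.4, "spin": 0.05}, {"x": -31.1, "y": -7.4, "z": 3.4, "spin": 0.05}, {"x": -31.4, "y": -5.9, "z": 3.4, "spin": 0.05}, {"x": -31.7, "y": -4.3, "z": 3.4, "spin": 0.05}, {"x": -31.9, "y": -2.8, "z": 3.4, "spin": 0.05}, {"x": -32.0, "y": -1.2, "z": 3.4, "spin": 0.05}, {"x": -32.0, "y": 0.4, "z": 3.4, "spin": 0.05}, {"x": -31.9, "y": 2.0, "z": 3.4, "spin": 0.05}, {"x": -31.8, "y": 3.6, "z": 3.4, "spin": 0.05}, {"x": -31.6, "y": 5.1, "z": 3.4, "spin": 0.05}, {"x": -31.3, "y": 6.7, "z": 3.4, "spin": 0.05}, {"x": -30.9, "y": 8.2, "z": 3.4, "spin": 0.05}, {"x": -30.5, "y": 9.8, "z": 3.4, "spin": 0.05}, {"x": -29.9, "y": 11.2, "z": 3.4, "spin": 0.05}, {"x": -29.3, "y": 12.7, "z": 3.4, "spin": 0.05}, {"x": -28.7, "y": 14.2, "z": 3.4, "spin": 0.05}, {"x": -27.9, "y": 15.6, "z": 3.4, "spin": 0.05}]
```

Call:
play_rows([
  {"x": -26,"y": -19,"z": 2,"spin": 0.05},
  {"x": -27,"y": -18,"z": 2,"spin": 0.05},
  {"x": -28,"y": -16,"z": 2,"spin": 0.05},
  {"x": -28,"y": -15,"z": 2,"spin": 0.05},
  {"x": -29,"y": -13,"z": 2,"spin": 0.05},
  {"x": -30,"y": -12,"z": 2,"spin": 0.05},
  {"x": -30,"y": -10,"z": 2,"spin": 0.05},
  {"x": -31,"y": -9,"z": 2,"spin": 0.05},
])

```text
time: 1.45
position: [0.3663, 0.3646, 0.2069]
tool_rot: [0.378, 0.926, 0.004, 0.001]
ft_force: [-0.2, -0.0, 0.7]
grip_width: 0.087
```

Call:
play_rows([
  {"x": -31,"y": -7,"z": 2,"spin": 0.05},
  {"x": -31,"y": -6,"z": 2,"spin": 0.05},
  {"x": -32,"y": -4,"z": 2,"spin": 0.05},
  {"x": -32,"y": -3,"z": 2,"spin": 0.05},
  {"x": -32,"y": -1,"z": 2,"spin": 0.05},
  {"x": -32,"y": 0,"z": 2,"spin": 0.05},
  {"x": -32,"y": 2,"z": 2,"spin": 0.05},
  {"x": -32,"y": 4,"z": 2,"spin": 0.05},
])

```text
time: 2.25
position: [0.5074, 0.1377, 0.1917]
tool_rot: [0.562, 0.827, 0.006, 0.002]
ft_force: [0.5, 0.2, -0.2]
grip_width: 0.0868
```

```bash
python3 -c "
from plan import *
plan([.64,-.0624,.14],1.585,8)"
```

```text
pos [0.5074 0.1377 0.1917] yaw 1.949 q6 -0.336 t 2.25 dyaw -0.364
[{"x": -29.4, "y": 6.2, "z": 6.5, "spin": 0.046}, {"x": -29.1, "y": 7.5, "z": 6.5, "spin": 0.046}, {"x": -28.7, "y": 8.8, "z": 6.5, "spin": 0.046}, {"x": -28.3, "y": 10.1, "z": 6.5, "spin": 0.046}, {"x": -27.8, "y": 11.4, "z": 6.5, "spin": 0.046}, {"x": -27.2, "y": 12.6, "z": 6.5, "spin": 0.046}, {"x": -26.6, "y": 13.9, "z": 6.5, "spin": 0.046}, {"x": -26.0, "y": 15.1, "z": 6.5, "spin": 0.046}]
```

Call:
play_rows([
  {"x": -29,"y": 6,"z": 6,"spin": 0.046},
  {"x": -29,"y": 8,"z": 6,"spin": 0.046},
  {"x": -29,"y": 9,"z": 6,"spin": 0.046},
  {"x": -28,"y": 10,"z": 6,"spin": 0.046},
  {"x": -28,"y": 11,"z": 6,"spin": 0.046},
  {"x": -27,"y": 13,"z": 6,"spin": 0.046},
  {"x": -27,"y": 14,"z": 6,"spin": 0.046},
  {"x": -26,"y": 15,"z": 6,"spin": 0.046},
])

```text
time: 3.05
position: [0.6459, -0.0734, 0.1439]
tool_rot: [0.71, 0.704, 0.008, 0.003]
ft_force: [0.2, 0.5, 0.0]
grip_width: 0.0869
```

```bash
cat >> plan.py <<'E'
def wcam():
    o=robot.get_obs(); c=dict(cams.camera('wrist'))
    T=np.eye(4); T[:3,:3]=R.from_quat(o['tool_rot']).as_matrix(); T[:3,3]=o['position']
    c['world_to_cam']=np.linalg.inv(T@np.array(c['mount'])); return o,c
E
python3 -c "
from plan import *
from ov import overlay
plan([.64,-.0624,.12],1.585,4)
o,c=wcam(); save('w1raw',c['img'])
overlay(c,.64,-.0624,2.947,-.336,(0,0,640,400),1,'w1')"
```

```text
pos [ 0.6459 -0.0734  0.1439] yaw 1.563 q6 -0.29 t 3.05 dyaw 0.022
[{"x": 2.7, "y": -1.5, "z": 6.0, "spin": -0.005}, {"x": 2.7, "y": -1.5, "z": 6.0, "spin": -0.005}, {"x": 2.7, "y": -1.5, "z": 6.0, "spin": -0.005}, {"x": 2.8, "y": -1.5, "z": 6.0, "spin": -0.005}]
```

View pics/w1.png

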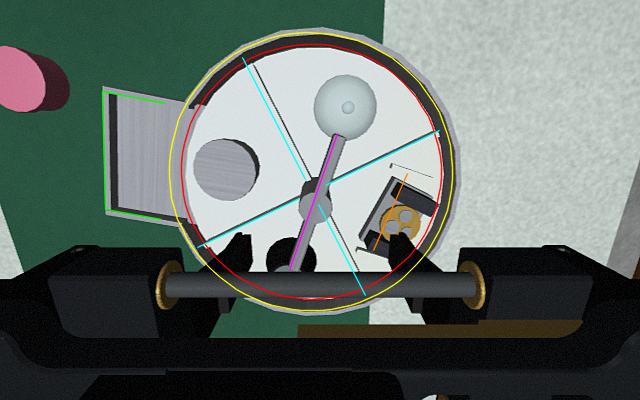

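The wrist view agrees. The bar and hub post are at (315,207), exactly on the model, with the vice at (400,215), the dome at (346,107) and the pot at (226,168). Next I centre over the post and descend with fingers clear of everything (tips at about 76 mm).

Call:
play_rows([
  {"x": 4,"y": -2,"z": 6,"spin": -0.01},
  {"x": 4,"y": -2,"z": 6,"spin": -0.01},
  {"x": 3,"y": -2,"z": 6,"spin": 0},
  {"x": 0,"y": 0,"z": 0,"spin": 0},
])

```text
time: 3.5
position: [0.6418, -0.0661, 0.1227]
tool_rot: [0.704, 0.71, 0.008, 0.004]
ft_force: [-0.7, 1.0, 0.6]
grip_width: 0.0868
```

```bash
python3 -c "
from plan import *
plan([.64,-.0624,.077],1.585,4)"
```

```text
pos [ 0.6418 -0.0661  0.1227] yaw 1.58 q6 -0.297 t 3.5 dyaw 0.005
[{"x": 0.9, "y": -0.4, "z": 11.4, "spin": -0.001}, {"x": 0.9, "y": -0.4, "z": 11.4, "spin": -0.001}, {"x": 0.9, "y": -0.4, "z": 11.4, "spin": -0.001}, {"x": 0.9, "y": -0.4, "z": 11.4, "spin": -0.001}]
```

Call:
play_rows([
  {"x": 2,"y": -1,"z": 11,"spin": 0},
  {"x": 1,"y": 0,"z": 11,"spin": 0},
  {"x": 1,"y": 0,"z": 11,"spin": 0},
  {"x": 1,"y": 0,"z": 10,"spin": 0},
  {"x": 0,"y": 0,"z": 0,"spin": 0},
])

```text
time: 4.0
position: [0.6401, -0.0573, 0.076]
tool_rot: [0.702, 0.712, 0.008, 0.003]
ft_force: [-0.4, -0.2, 0.7]
grip_width: 0.0872
```

```bash
python3 -c "
from plan import *
from ov import overlay
plan([.64,-.0624,.077],1.585,2)
o,c=wcam(); save('w2raw',c['img'])
overlay(c,.64,-.0624,2.947,-.336,(0,0,640,400),1,'w2')"
```

```text
pos [ 0.6401 -0.0573  0.076 ] yaw 1.584 q6 -0.289 t 4.0 dyaw 0.001
[{"x": -2.5, "y": -0.1, "z": -0.5, "spin": -0.0}, {"x": -2.5, "y": -0.1, "z": -0.5, "spin": -0.0}]
```

View pics/w2.png

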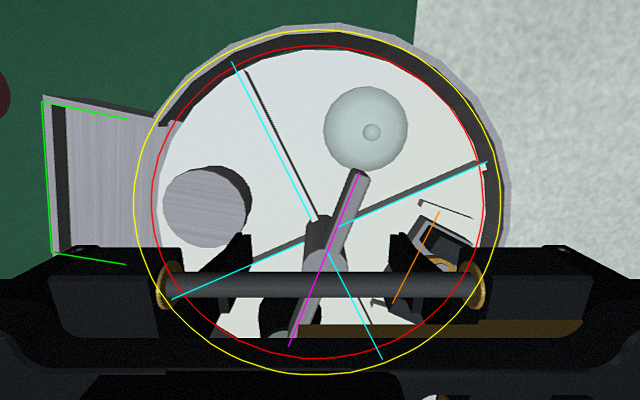

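The fingers straddle the post: post at about (325,260), fingers at 240 and 400. I correct 5 mm along x and 2 mm along y, and close gently.

Call:
play_rows([
  {"x": -6,"y": 2,"z": 0,"spin": 0},
  {"x": -1,"y": 0,"z": 0,"spin": 0},
])

```text
time: 4.25
position: [0.6435, -0.0652, 0.0768]
tool_rot: [0.702, 0.712, 0.008, 0.004]
ft_force: [0.5, 0.9, 0.5]
grip_width: 0.0872
```

Call:
play_rows([
  {"x": 0,"y": 0,"z": 0,"spin": 0},
  {"x": 0,"y": 0,"z": 0,"spin": 0},
  {"x": 0,"y": 0,"z": 0,"spin": 0},
  {"x": 0,"y": 0,"z": 0,"spin": 0},
  {"x": 0,"y": 0,"z": 0,"spin": 0},
], grip=0.0, newtons=20)

```text
time: 4.75
position: [0.6447, -0.0665, 0.0786]
tool_rot: [0.703, 0.711, 0.009, 0.006]
ft_force: [0.2, -0.7, 1.4]
grip_width: 0.0549
```

Call:
play_rows([
  {"x": 2,"y": -1,"z": 1,"spin": 0},
  {"x": 1,"y": 0,"z": 1,"spin": 0},
  {"x": 0,"y": 0,"z": 0,"spin": 0},
  {"x": 0,"y": 0,"z": 0,"spin": 0},
  {"x": 0,"y": 0,"z": 0,"spin": 0},
])

```text
time: 5.25
position: [0.6428, -0.063, 0.0764]
tool_rot: [0.702, 0.712, 0.008, 0.005]
ft_force: [1.1, -0.2, -0.1]
grip_width: 0.0274
```

Call:
play_rows([
  {"x": 0,"y": 0,"z": 0,"spin": 0},
  {"x": 0,"y": 0,"z": 0,"spin": 0.05},
  {"x": 0,"y": 0,"z": 0,"spin": 0.1},
  {"x": 0,"y": 0,"z": 0,"spin": 0.1},
  {"x": 0,"y": 0,"z": 0,"spin": 0.1},
], newtons=45)

```text
time: 5.75
position: [0.643, -0.063, 0.0764]
tool_rot: [0.819, 0.574, 0.009, 0.004]
ft_force: [-1.4, 0.1, 0.3]
grip_width: 0.0267
```

```bash
python3 -c "
from plan import *
o,c=wcam(); save('w3raw',c['img']); print(o['position'],yaw(o),o['q'][5],o['ft_force'],o['moment'],o['time'])
c=cams.camera('side'); save('s3',cv2.resize(c['img'][190:340,260:480],None,fx=3,fy=3))"
```

```text
[ 0.64300755 -0.06300582  0.07642962] 1.2239436803880577 0.06510992896563988 [-1.42475304  0.071348    0.31220024] [-0.12007172  0.20785391  0.1151249 ] 5.75
```

View pics/w3raw.png

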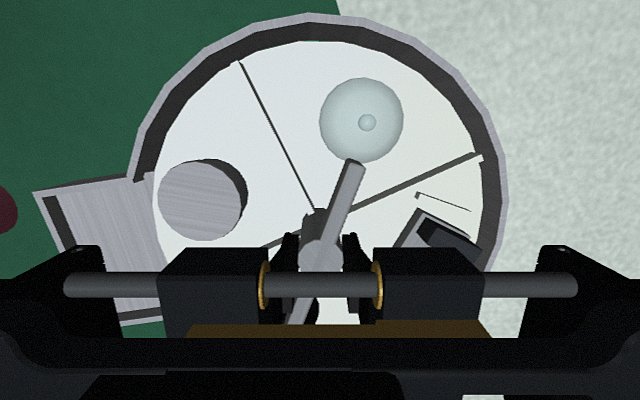

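View pics/s3.png

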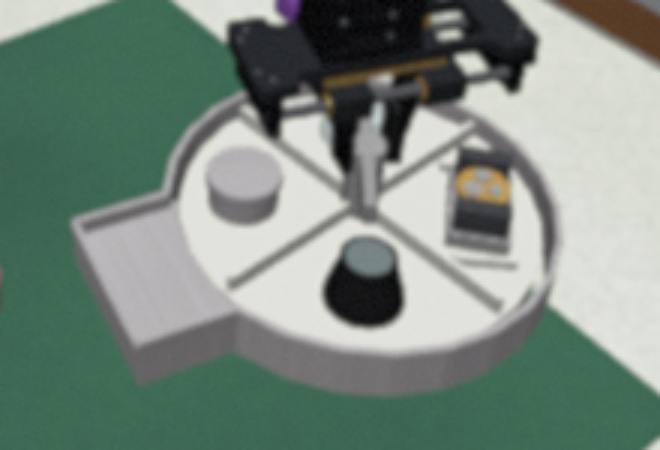

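The post is gripped and the disc turns with the tool without slip (moment z ≈ 0.115 N m). The wrist view keeps the pot at (202,200) and dome at (361,120) fixed in the frame. About 2.64 rad remain.

Call:
play_rows([
  {"spin": 0.1},
  {"spin": 0.12},
  {"spin": 0.12},
  {"spin": 0.12},
  {"spin": 0.12},
  {"spin": 0.12},
  {"spin": 0.12},
  {"spin": 0.1},
])

```text
invalid input
```

Call:
play_rows([
  {"spin": 0.1},
  {"spin": 0.12},
  {"spin": 0.12},
  {"spin": 0.12},
  {"spin": 0.12},
  {"spin": 0.12},
  {"spin": 0.12},
  {"spin": 0.1},
])

```text
invalid input
```

```bash
python3 -c "
from plan import *
o,c=wcam(); save('w4raw',c['img']); print(o['position'],yaw(o),o['q'][5],o['ft_force'],o['moment'],o['time'])
"
```

```text
[ 0.64297152 -0.06297526  0.07640466] 1.227035065400504 0.06164313925699515 [-1.22019355 -0.65763573  1.04995393] [-0.12437499  0.16576115  0.02166717] 5.85
```

View pics/w4raw.png

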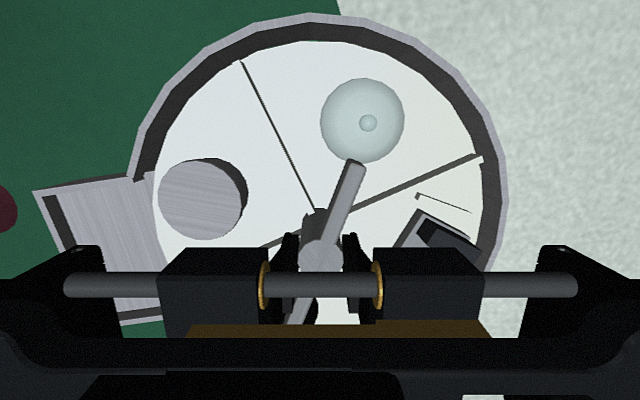

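The call was refused because every row needs all four numbers. I'm resending with them.

Call:
play_rows([
  {"x": 0,"y": 0,"z": 0,"spin": 0.1},
  {"x": 0,"y": 0,"z": 0,"spin": 0.12},
  {"x": 0,"y": 0,"z": 0,"spin": 0.12},
  {"x": 0,"y": 0,"z": 0,"spin": 0.12},
  {"x": 0,"y": 0,"z": 0,"spin": 0.12},
  {"x": 0,"y": 0,"z": 0,"spin": 0.12},
  {"x": 0,"y": 0,"z": 0,"spin": 0.12},
  {"x": 0,"y": 0,"z": 0,"spin": 0.1},
])

```text
time: 6.7
position: [0.6433, -0.0634, 0.0764]
tool_rot: [0.989, 0.15, 0.01, 0.001]
ft_force: [-1.6, 0.4, 0.1]
grip_width: 0.0266
```

Call:
play_rows([
  {"x": 0,"y": 0,"z": 0,"spin": 0.1},
  {"x": 0,"y": 0,"z": 0,"spin": 0.12},
  {"x": 0,"y": 0,"z": 0,"spin": 0.12},
  {"x": 0,"y": 0,"z": 0,"spin": 0.12},
  {"x": 0,"y": 0,"z": 0,"spin": 0.12},
  {"x": 0,"y": 0,"z": 0,"spin": 0.1},
  {"x": 0,"y": 0,"z": 0,"spin": 0.08},
  {"x": 0,"y": 0,"z": 0,"spin": 0.05},
])

```text
time: 7.5
position: [0.6432, -0.0638, 0.0764]
tool_rot: [0.967, -0.253, 0.01, 0.001]
ft_force: [0.8, 0.3, -0.7]
grip_width: 0.027
```

```bash
python3 -c "
from plan import *
o,c=wcam(); save('w5raw',c['img']); print(o['position'],yaw(o),o['q'][5],o['ft_force'],o['moment'],o['time'])
"
```

```text
[ 0.64320958 -0.06379203  0.07644287] -0.5111501600932606 1.8126772108182707 [ 0.81163072  0.34370021 -0.68901593] [-0.50323396  0.53042445  0.20466474] 7.5
```

View pics/w5raw.png

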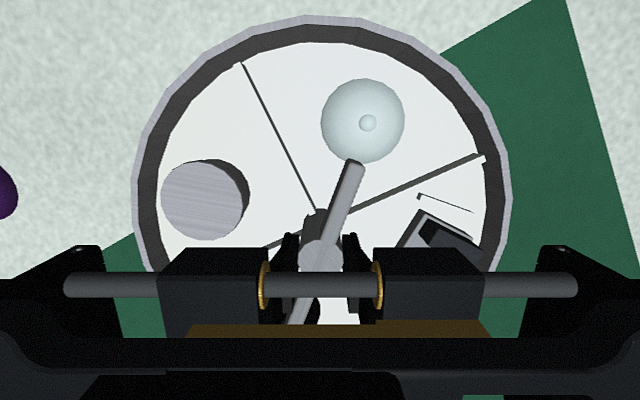

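Call:
play_rows([
  {"x": 0,"y": 0,"z": 0,"spin": 0.1},
  {"x": 0,"y": 0,"z": 0,"spin": 0.12},
  {"x": 0,"y": 0,"z": 0,"spin": 0.12},
  {"x": 0,"y": 0,"z": 0,"spin": 0.12},
  {"x": 0,"y": 0,"z": 0,"spin": 0.12},
  {"x": 0,"y": 0,"z": 0,"spin": 0.1},
  {"x": 0,"y": 0,"z": 0,"spin": 0.08},
  {"x": 0,"y": 0,"z": 0,"spin": 0.05},
])

```text
time: 8.35
position: [0.6428, -0.064, 0.0765]
tool_rot: [0.79, -0.613, 0.009, 0.0]
ft_force: [2.0, 0.2, 0.6]
grip_width: 0.0267
```

Call:
play_rows([
  {"x": 0,"y": 0,"z": 0,"spin": 0.04},
  {"x": 0,"y": 0,"z": 0,"spin": 0.02},
])

```text
time: 8.55
position: [0.6428, -0.064, 0.0765]
tool_rot: [0.772, -0.635, 0.009, 0.001]
ft_force: [2.1, 0.2, 0.7]
grip_width: 0.0268
```

```bash
python3 -c "
from plan import *
from ov import overlay
o,c=wcam(); save('w6raw',c['img']); print(o['position'],yaw(o),o['q'][5],o['ft_force'],o['moment'],o['time'])
overlay(c,.643,-.063,2.947,yaw(o)-1.584-.336,(0,0,640,400),1,'w6')
c=cams.camera('side'); overlay(c,.643,-.063,2.947,yaw(o)-1.584-.336,(260,190,480,340),3,'s6')
"
```

```text
[ 0.64281216 -0.06402992  0.07645429] -1.3766264652047895 2.6859645758094257 [2.11764098 0.21865781 0.7272381 ] [-0.05786845  0.85141393  0.13931177] 8.55
```

View pics/w6.png

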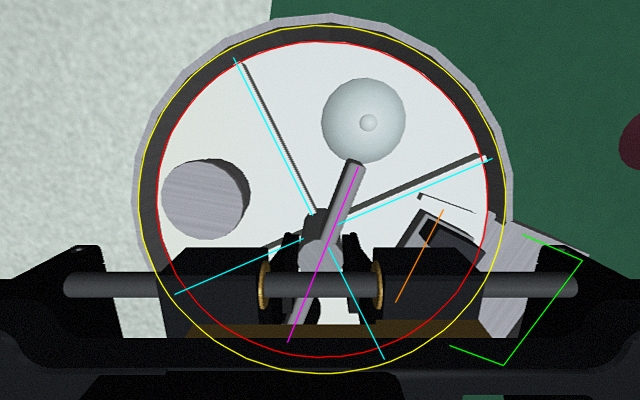

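View pics/s6.png

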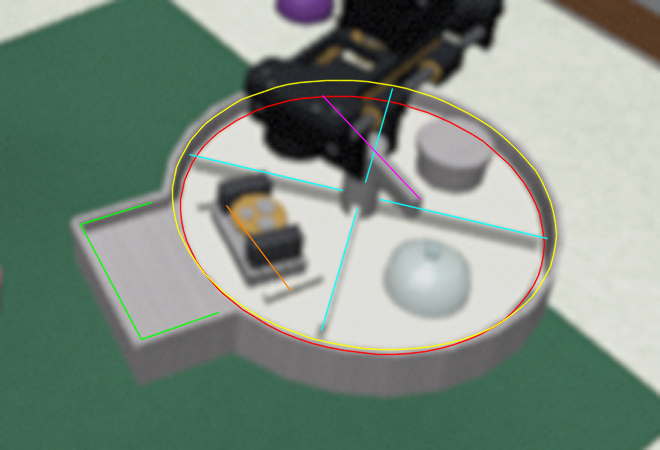

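The vice's pocket now faces the gate, with about 0.04 rad left. I turn that, wait, release and rise.

Call:
play_rows([
  {"x": 0,"y": 0,"z": 0,"spin": 0.03},
  {"x": 0,"y": 0,"z": 0,"spin": 0.01},
  {"x": 0,"y": 0,"z": 0,"spin": 0},
  {"x": 0,"y": 0,"z": 0,"spin": 0},
])

```text
time: 9.05
position: [0.6428, -0.064, 0.0764]
tool_rot: [0.759, -0.651, 0.009, 0.0]
ft_force: [1.9, -0.4, 0.7]
grip_width: 0.0267
```

Call:
play_rows([
  {"x": 0,"y": 0,"z": 0,"spin": 0},
  {"x": 0,"y": 0,"z": 0,"spin": 0},
  {"x": 0,"y": 0,"z": 0,"spin": 0},
  {"x": 0,"y": 0,"z": -10,"spin": 0},
  {"x": 0,"y": 0,"z": -30,"spin": 0},
  {"x": 0,"y": 0,"z": -40,"spin": 0},
  {"x": 0,"y": 0,"z": -40,"spin": 0},
  {"x": 0,"y": 0,"z": 0,"spin": 0},
], grip=0.6)

```text
time: 9.85
position: [0.6413, -0.0625, 0.2015]
tool_rot: [0.759, -0.652, 0.009, -0.001]
ft_force: [1.1, -0.5, 0.4]
grip_width: 0.0523
```

```bash
python3 -c "
from plan import *
from ov import overlay
o,c=wcam(); save('w7raw',c['img']); print(o['position'],yaw(o),o['q'][5],o['grip_width'],o['time'])
overlay(c,.643,-.064,2.947,-3.336,(0,0,640,400),1,'w7')
c=cams.camera('side'); overlay(c,.643,-.063,2.947,-3.336,(260,190,480,340),3,'s7')
"
```

```text
[ 0.64134654 -0.06246744  0.20153266] -1.419329148396551 2.725434383942696 0.05225732365064055 9.85
```

View pics/w7.png

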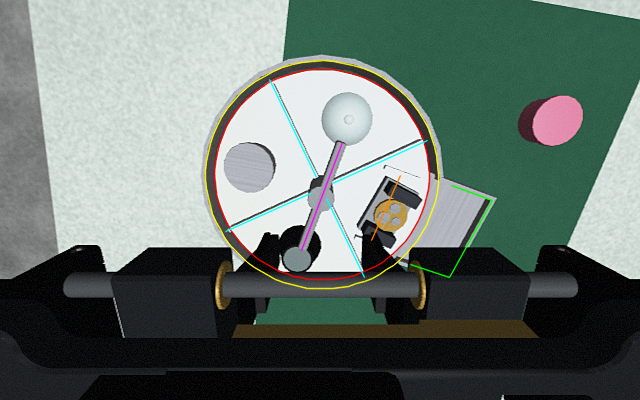

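View pics/s7.png

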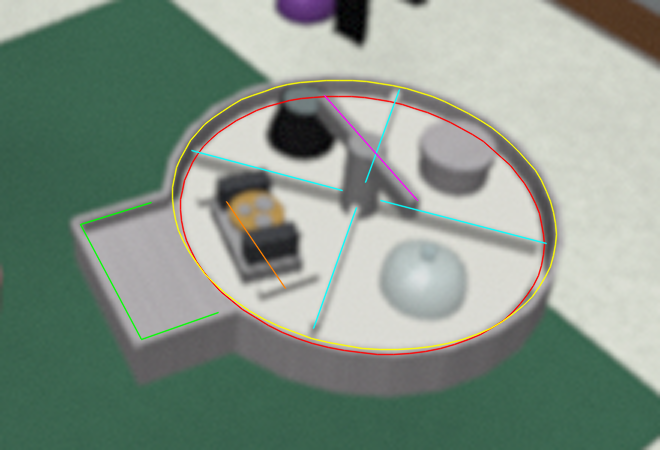

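The pocket and vice sit on the model at the gate: orange pocket line on the vice at (391,209) in the wrist view, and the disc at rest. Next I bring the nearly shut fingers in between post and vice.

```bash
python3 -c "
from plan import *
plan([.6013,-.0554,.13],-.195,10)"
```

```text
pos [ 0.638  -0.0617  0.1964] yaw -1.419 q6 2.725 t 9.95 dyaw 1.224
[{"x": -1.2, "y": 3.5, "z": 6.6, "spin": -0.122}, {"x": -1.6, "y": 3.4, "z": 6.6, "spin": -0.122}, {"x": -2.0, "y": 3.1, "z": 6.6, "spin": -0.122}, {"x": -2.4, "y": 2.9, "z": 6.6, "spin": -0.122}, {"x": -2.7, "y": 2.6, "z": 6.6, "spin": -0.122}, {"x": -3.0, "y": 2.2, "z": 6.6, "spin": -0.122}, {"x": -3.2, "y": 1.8, "z": 6.6, "spin": -0.122}, {"x": -3.4, "y": 1.4, "z": 6.6, "spin": -0.122}, {"x": -3.6, "y": 1.0, "z": 6.6, "spin": -0.122}, {"x": -3.7, "y": 0.5, "z": 6.6, "spin": -0.122}]
```

Call:
play_rows([
  {"x": -1,"y": 4,"z": 6,"spin": -0.13},
  {"x": -2,"y": 3,"z": 6,"spin": -0.13},
  {"x": -2,"y": 3,"z": 6,"spin": -0.13},
  {"x": -3,"y": 3,"z": 6,"spin": -0.13},
  {"x": -3,"y": 2,"z": 6,"spin": -0.13},
  {"x": -4,"y": 2,"z": 6,"spin": -0.13},
  {"x": -4,"y": 1,"z": 6,"spin": -0.13},
  {"x": -4,"y": 1,"z": 6,"spin": -0.13},
], grip=0.23)

```text
time: 10.75
position: [0.5968, -0.0517, 0.1353]
tool_rot: [0.986, -0.168, -0.009, 0.002]
ft_force: [-0.2, 0.4, -0.5]
grip_width: 0.0201
```

```bash
python3 -c "
from plan import *
plan([.6013,-.0554,.12],-.195,4)"
```

```text
pos [ 0.5968 -0.0517  0.1353] yaw -0.338 q6 1.643 t 10.75 dyaw 0.143
[{"x": 1.4, "y": 0.5, "z": 3.8, "spin": -0.036}, {"x": 1.3, "y": 0.6, "z": 3.8, "spin": -0.036}, {"x": 1.3, "y": 0.6, "z": 3.8, "spin": -0.036}, {"x": 1.3, "y": 0.6, "z": 3.8, "spin": -0.036}]
```

Call:
play_rows([
  {"x": 2,"y": 1,"z": 2,"spin": -0.07},
  {"x": 2,"y": 1,"z": 2,"spin": -0.06},
  {"x": 1,"y": 0,"z": 1,"spin": -0.01},
  {"x": 0,"y": 0,"z": 0,"spin": 0},
])

```text
time: 11.15
position: [0.5938, -0.053, 0.1224]
tool_rot: [0.995, -0.096, -0.018, -0.0]
ft_force: [0.5, -0.2, 0.5]
grip_width: 0.0198
```

```bash
python3 -c "
from plan import *
from ov import overlay
plan([.6013,-.0554,.036],-.195,6)
o,c=wcam(); overlay(c,.6425,-.0635,2.947,-3.336,(0,0,640,400),1,'w8')
c=cams.camera('side'); save('s8',cv2.resize(c['img'][190:340,260:480],None,fx=3,fy=3))
"
```

```text
pos [ 0.5938 -0.053   0.1224] yaw -0.192 q6 1.493 t 11.15 dyaw -0.003
[{"x": 1.3, "y": 0.2, "z": 14.4, "spin": 0.0}, {"x": 1.3, "y": 0.2, "z": 14.4, "spin": 0.0}, {"x": 1.3, "y": 0.1, "z": 14.4, "spin": 0.0}, {"x": 1.3, "y": 0.1, "z": 14.4, "spin": 0.0}, {"x": 1.3, "y": 0.1, "z": 14.4, "spin": 0.0}, {"x": 1.3, "y": 0.1, "z": 14.4, "spin": 0.0}]
```

View pics/w8.png

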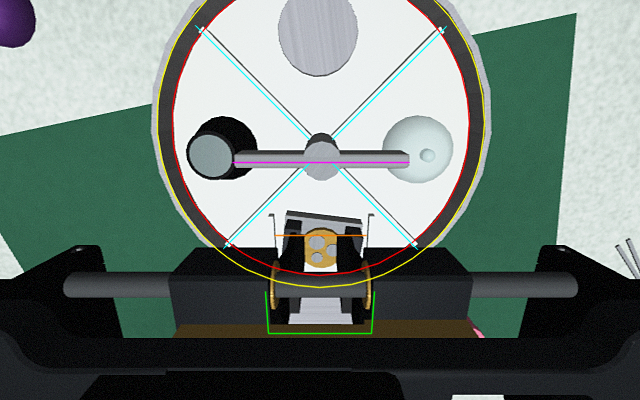

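View pics/s8.png

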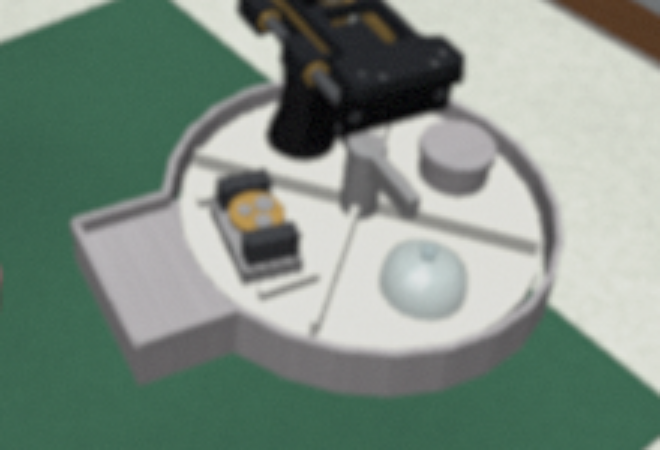

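```bash
cat >> plan.py <<'E'
H=np.array([.6425,-.0635]); G=2.947
def st(p): # (out distance along -x station, lateral to left of outward dir)
    d=np.array(p[:2])-H; u=np.array([np.cos(G),np.sin(G)]); return np.array([d@u, -d[0]*u[1]+d[1]*u[0]])*1000
E
python3 -c "
from plan import *
o,c=wcam(); print(o['time'],st(o['position']))
save('w9c',cv2.resize(c['img'][195:275,250:390],None,fx=5,fy=5))
for p in [(286,211),(363,222)]: print(st(ray_z(c,p,.044)))
"
```

```text
11.25 [49.55789495 -0.83653757]
[ 53.95943052 -30.87015127]
[64.54577943 39.31563512]
```

View pics/w9c.png

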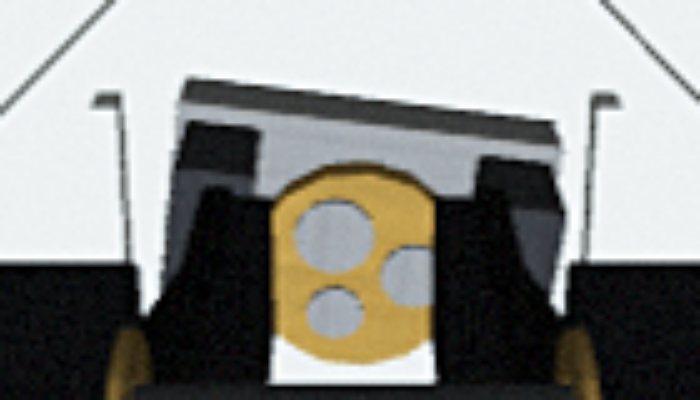

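Call:
play_rows([
  {"x": 8,"y": 0,"z": 5,"spin": 0},
  {"x": 4,"y": 0,"z": 5,"spin": 0},
  {"x": 1,"y": 0,"z": 5,"spin": 0},
  {"x": 0,"y": 0,"z": 0,"spin": 0},
], grip=0.12)

```text
time: 11.7
position: [0.6085, -0.0559, 0.107]
tool_rot: [0.995, -0.096, -0.016, -0.0]
ft_force: [-0.2, 0.5, 0.2]
grip_width: 0.0109
```

```bash
python3 -c "
from plan import *
o=robot.get_obs(); print(o['time'],o['position'],st(o['position']),yaw(o),R.from_quat(o['tool_rot']).as_matrix()[:,2],o['grip_width'])
"
```

```text
11.7 [ 0.60854188 -0.05589318  0.10698377] [34.78812189 -0.89687977] -0.19280442914317683 [-0.03135843  0.00339509 -0.99950244] 0.01087943033916804
```

Call:
play_rows([
  {"x": -2,"y": 0,"z": 12,"spin": 0},
  {"x": -1,"y": 0,"z": 12,"spin": 0},
  {"x": 0,"y": 0,"z": 12,"spin": 0},
  {"x": 0,"y": 0,"z": 8,"spin": 0},
  {"x": 0,"y": 0,"z": 0,"spin": 0},
])

```text
time: 12.2
position: [0.6026, -0.0548, 0.0582]
tool_rot: [0.995, -0.096, -0.017, -0.0]
ft_force: [0.1, -0.1, -0.2]
grip_width: 0.0104
```

```bash
python3 -c "
from plan import *
from ov import overlay
o,c=wcam(); print(o['time'],o['position'],st(o['position']),yaw(o),R.from_quat(o['tool_rot']).as_matrix()[:,2],o['ft_force'])
save('w10',c['img'])
c=cams.camera('side'); save('s10',cv2.resize(c['img'][190:340,260:480],None,fx=3,fy=3))
"
```

```text
12.2 [ 0.60255868 -0.0547576   0.05821891] [40.87797975 -0.85407122] -0.19289376879453826 [-0.03404339  0.00413285 -0.99941181] [ 0.06040253 -0.05181747 -0.20125421]
```

View pics/w10.png

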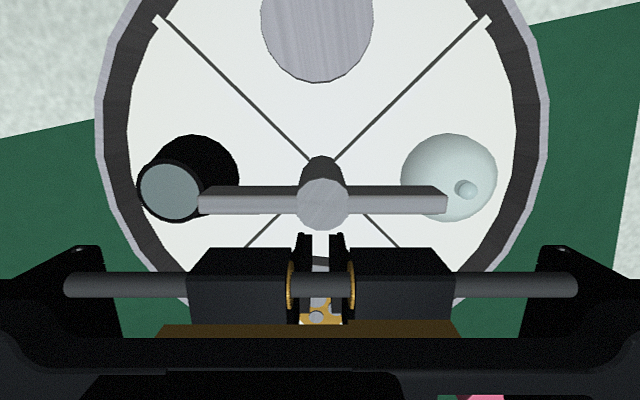

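View pics/s10.png

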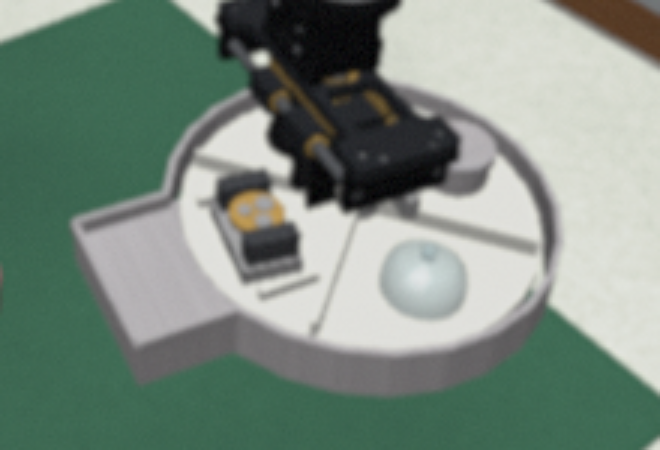

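The fingers hang clear between the post and the vice in both views (tips at about (320,240) in the wrist image). I lower to 36 mm.

Call:
play_rows([
  {"x": 2,"y": -1,"z": 8,"spin": 0},
  {"x": 1,"y": 0,"z": 8,"spin": 0},
  {"x": 1,"y": 0,"z": 6,"spin": 0},
  {"x": 0,"y": 0,"z": 0,"spin": 0},
])

```text
time: 12.7
position: [0.6087, -0.055, 0.0368]
tool_rot: [0.995, -0.096, -0.014, 0.0]
ft_force: [0.6, -0.4, -0.5]
grip_width: 0.0105
```

```bash
python3 -c "
from plan import *
o,c=wcam(); print(o['time'],o['position'],st(o['position']),yaw(o),R.from_quat(o['tool_rot']).as_matrix()[:,2],o['ft_force'])
save('w11',c['img'])
"
```

```text
12.7 [ 0.60867777 -0.05498467  0.03675672] [34.83046923 -1.81451442] -0.1928083195762186 [-0.02847813  0.00258751 -0.99959107] [ 0.60011625 -0.379141   -0.48640539]
```

View pics/w11.png

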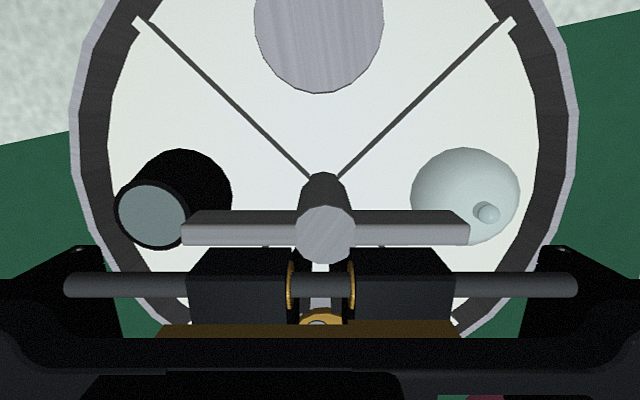

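Call:
play_rows([
  {"x": -6,"y": 1,"z": 0,"spin": 0},
  {"x": -6,"y": 1,"z": 0.3,"spin": 0},
  {"x": -5,"y": 0,"z": 0.3,"spin": 0},
  {"x": -5,"y": 0,"z": 0.3,"spin": 0},
  {"x": -5,"y": 0,"z": 0.3,"spin": 0},
])

```text
time: 13.25
position: [0.5823, -0.0521, 0.0377]
tool_rot: [0.995, -0.097, -0.011, 0.0]
ft_force: [0.5, -0.4, -0.7]
grip_width: 0.0109
```

```bash
python3 -c "
from plan import *
o,c=wcam(); print(o['time'],o['position'],st(o['position']),yaw(o),R.from_quat(o['tool_rot']).as_matrix()[:,2],o['ft_force'])
save('w12',c['img'])
c=cams.camera('side'); save('s12',cv2.resize(c['img'][190:340,260:480],None,fx=3,fy=3))
"
```

```text
13.25 [ 0.58232522 -0.05210659  0.03774192] [61.24218586  0.45743088] -0.19343416833957336 [-0.02195019  0.00135019 -0.99975815] [ 0.49028018 -0.39794993 -0.73622825]
```

View pics/w12.png

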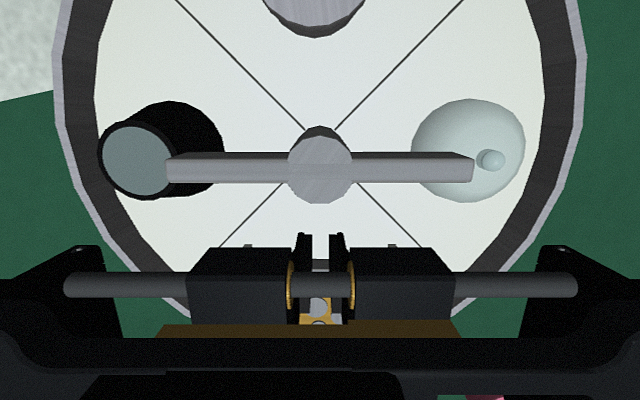

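View pics/s12.png

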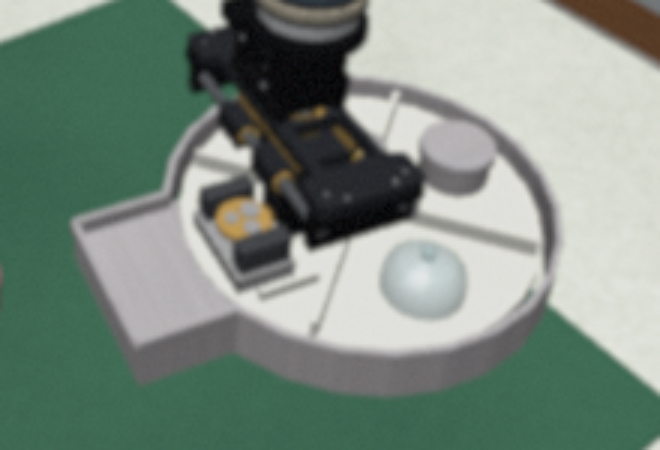

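The vice slides and is squaring up. It has moved toward the gate, about (245,220) in the side crop. I widen the fingers and keep pushing.

Call:
play_rows([
  {"x": 0,"y": 0,"z": 1,"spin": 0},
  {"x": 0,"y": 0,"z": 0,"spin": 0},
  {"x": -3,"y": 0,"z": 0.5,"spin": 0},
  {"x": -5,"y": 0,"z": 0.5,"spin": 0},
  {"x": -5,"y": 0,"z": 0.5,"spin": 0},
  {"x": -5,"y": 0,"z": 0.5,"spin": 0},
  {"x": -5,"y": 0,"z": 0.5,"spin": 0},
  {"x": -5,"y": 0,"z": 0.5,"spin": 0},
], grip=0.4)

```text
time: 14.15
position: [0.5585, -0.0483, 0.036]
tool_rot: [0.995, -0.096, -0.005, 0.002]
ft_force: [3.8, -0.3, 2.3]
grip_width: 0.0348
```

```bash
python3 -c "
from plan import *
o=robot.get_obs(); print(o['time'],o['position'],st(o['position']),yaw(o),R.from_quat(o['tool_rot']).as_matrix()[:,2],o['ft_force'])
c=cams.camera('side'); save('s13',cv2.resize(c['img'][190:340,260:480],None,fx=3,fy=3))
"
```

```text
14.15 [ 0.55850832 -0.04826854  0.03602772] [85.35172828  1.29722517] -0.19318284672821545 [-0.00982833 -0.00249763 -0.99994858] [ 3.80983924 -0.29016571  2.33672639]
```

View pics/s13.png

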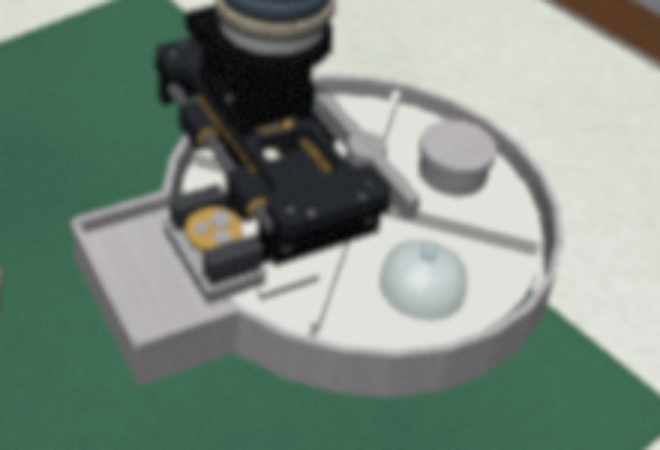

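Call:
play_rows([
  {"x": -5,"y": 0,"z": 0,"spin": 0},
  {"x": -5,"y": 0,"z": 0.3,"spin": 0},
  {"x": -5,"y": 0,"z": 0.3,"spin": 0},
  {"x": -5,"y": 0,"z": 0.3,"spin": 0},
  {"x": -5,"y": 0,"z": 0.3,"spin": 0},
  {"x": -5,"y": 0,"z": 0.3,"spin": 0},
])

```text
time: 14.8
position: [0.5277, -0.0424, 0.0356]
tool_rot: [0.995, -0.096, -0.003, 0.002]
ft_force: [4.1, -0.9, 3.4]
grip_width: 0.0345
```

```bash
python3 -c "
from plan import *
o=robot.get_obs(); print(o['time'],o['position'],st(o['position']),yaw(o),R.from_quat(o['tool_rot']).as_matrix()[:,2],o['ft_force'])
c=cams.camera('side'); save('s14',cv2.resize(c['img'][190:340,260:480],None,fx=3,fy=3))
"
```

```text
14.8 [ 0.52774488 -0.04242937  0.03563649] [116.6636569    1.51689212] -0.19290983291148706 [-0.00654485 -0.00361    -0.99997207] [ 4.05547923 -0.91429835  3.43264152]
```

View pics/s14.png

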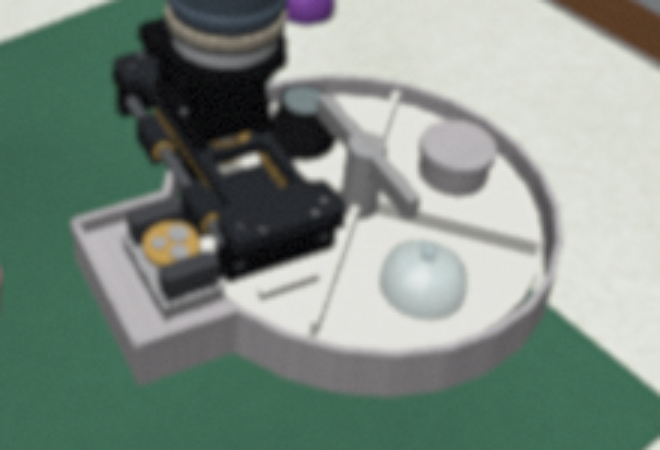

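Call:
play_rows([
  {"x": -5,"y": 0,"z": 0,"spin": 0},
  {"x": -5,"y": 0,"z": 0,"spin": 0},
  {"x": -4,"y": 0,"z": 0,"spin": 0},
  {"x": 0,"y": 0,"z": 0,"spin": 0},
])

```text
time: 15.25
position: [0.5104, -0.0389, 0.0353]
tool_rot: [0.995, -0.096, -0.005, 0.002]
ft_force: [2.6, -1.3, 2.9]
grip_width: 0.0343
```

```bash
python3 -c "
from plan import *
o=robot.get_obs(); print(o['time'],o['position'],st(o['position']),o['ft_force'])
c=cams.camera('side'); 
I=c['img']; save('s15',cv2.resize(I[190:340,260:480],None,fx=3,fy=3))
"
```

```text
15.25 [ 0.5103729  -0.03888428  0.03532035] [134.39326942   1.39787011] [ 2.58611712 -1.29546109  2.9429367 ]
```

View pics/s15.png

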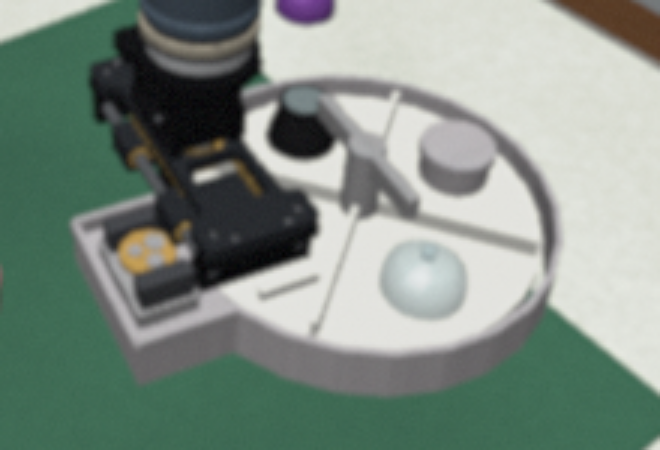

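The vice is on the ledge, about (150,260) in the side crop. I back off and rise to check.

Call:
play_rows([
  {"x": 8,"y": 0,"z": 0,"spin": 0},
  {"x": 8,"y": 0,"z": -2,"spin": 0},
  {"x": 6,"y": 0,"z": -10,"spin": 0},
  {"x": 0,"y": 0,"z": -30,"spin": 0},
  {"x": 0,"y": 0,"z": -40,"spin": 0},
  {"x": 0,"y": 0,"z": -40,"spin": 0},
  {"x": 20,"y": 0,"z": -40,"spin": 0},
  {"x": 40,"y": 0,"z": 0,"spin": 0},
])

```text
time: 16.1
position: [0.5833, -0.0504, 0.1945]
tool_rot: [0.995, -0.096, -0.026, -0.002]
ft_force: [0.8, 0.2, -0.9]
grip_width: 0.0349
```

Call:
play_rows([
  {"x": 45,"y": 0,"z": -10,"spin": 0},
  {"x": 45,"y": 0,"z": 0,"spin": 0},
  {"x": 45,"y": 0,"z": 0,"spin": 0},
  {"x": 20,"y": 0,"z": 0,"spin": 0},
  {"x": 0,"y": 0,"z": 0,"spin": 0},
])

```text
time: 16.6
position: [0.7413, -0.0805, 0.1955]
tool_rot: [0.995, -0.096, -0.03, -0.003]
ft_force: [-0.4, 0.5, 0.2]
grip_width: 0.0347
```

```bash
python3 -c "
from plan import *
from ov import overlay
o=robot.get_obs(); print(o['time'],o['position'],o['ft_force'])
c=cams.camera('top'); overlay(c,.6405,-.0625,2.947,-3.336,(320,125,450,275),4,'t16')
r=nets.outline_of(c,'vice_center')[0]; print(r['conf'],r['pixel'],st(ray_z(c,r['pixel'],.048)))
c=cams.camera('side'); r=nets.outline_of(c,'vice_center')[0]; print(r['conf'],r['pixel'],st(ray_z(c,r['pixel'],.048)))
overlay(c,.6425,-.0635,2.947,-3.336,(260,190,480,340),3,'s16')
"
```

```text
16.6 [ 0.74131339 -0.08045928  0.19547075] [-0.36134821  0.49672285  0.16288507]Traceback (most recent call last):
  File "<string>", line 6, in <module>
    r=nets.outline_of(c,'vice_center')[0]; print(r['conf'],r['pixel'],st(ray_z(c,r['pixel'],.048)))
      ~~~~~~~~~~~~~~~~~~~~~~~~~~~~~~~~^^^
IndexError: list index out of range
```

View pics/t16.png

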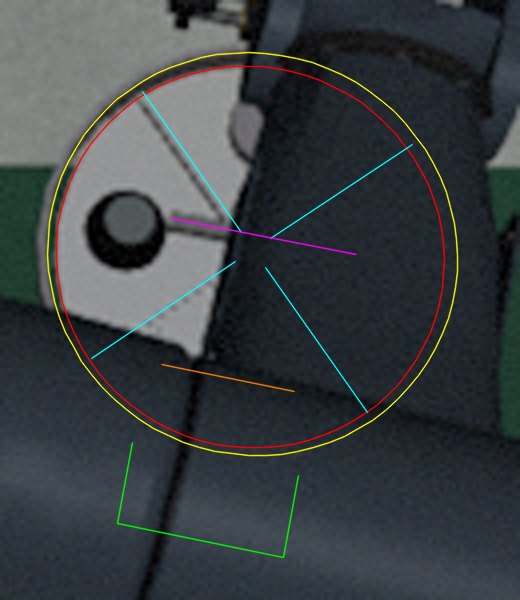

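The arm hides the ledge from the top camera, so I swing it aside.

Call:
play_rows([
  {"x": -20,"y": -45,"z": 0,"spin": 0},
  {"x": -20,"y": -45,"z": 0,"spin": 0},
  {"x": -20,"y": -45,"z": 0,"spin": 0},
  {"x": -20,"y": -45,"z": 0,"spin": 0},
  {"x": -20,"y": -45,"z": 0,"spin": 0},
  {"x": -20,"y": -45,"z": 0,"spin": 0},
  {"x": -10,"y": -45,"z": 0,"spin": 0},
  {"x": 0,"y": 0,"z": 0,"spin": 0},
])

```text
time: 17.5
position: [0.6539, 0.2596, 0.2036]
tool_rot: [0.994, -0.099, -0.043, -0.002]
ft_force: [0.3, -0.3, 0.5]
grip_width: 0.0347
```

```bash
python3 -c "
from plan import *
from ov import overlay
o=robot.get_obs(); print(o['time'],o['position'],o['ft_force'])
for n,b,f in [('top',(320,125,450,275),4),('side',(260,190,480,340),3)]:
    c=cams.camera(n); overlay(c,.6415,-.063,2.947,-3.336,b,f,n+'17')
    for r in nets.outline_of(c,'vice_center')[:1]:
        ys,xs=np.nonzero(r['region']); print(n,r['conf'],r['pixel'],st(ray_z(c,[xs.mean(),ys.mean()],.046)))
    for k,z in [('loupe',.05),('pot',.045),('dome',.05),('jar',.04)]:
        for r in nets.outline_of(c,k)[:2]:
            ys,xs=np.nonzero(r['region']); p=ray_z(c,[xs.mean(),ys.mean()],z); print(k,round(r['conf'],2),p.round(3),np.hypot(*st(p)).round(0))
"
```

```text
17.5 [0.65390231 0.25960047 0.20364825] [ 0.29186693 -0.34328839  0.45689431]
top 0.74 [371.3, 251.2] [1.69376767e+02 1.05603563e-01]
loupe 0.58 [0.654 0.025 0.05 ] 89.0
pot 0.89 [ 0.388 -0.169  0.045] 275.0
pot 0.77 [ 0.726 -0.075  0.045] 85.0
dome 0.75 [ 0.621 -0.139  0.05 ] 79.0
dome 0.73 [0.79  0.186 0.05 ] 290.0
jar 0.96 [0.482 0.401 0.04 ] 492.0
side 0.84 [305.0, 279.4] [169.64343219   3.04741454]
loupe 0.67 [0.651 0.017 0.05 ] 81.0
pot 0.92 [ 0.726 -0.076  0.045] 84.0
pot 0.81 [ 0.379 -0.192  0.045] 293.0
dome 0.91 [ 0.617 -0.151  0.05 ] 91.0
dome 0.62 [0.763 0.142 0.05 ] 238.0
jar 0.94 [0.48  0.399 0.04 ] 490.0
```

View pics/top17.png

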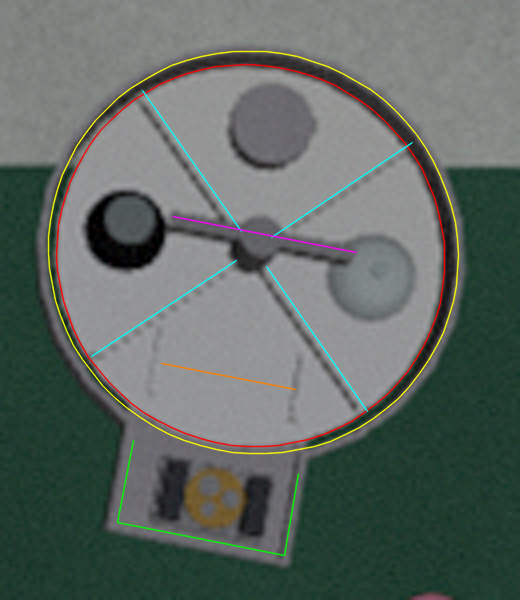

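View pics/side17.png

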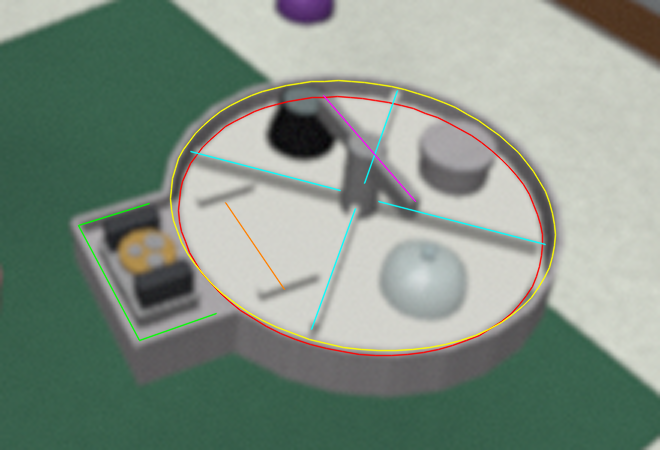

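The vice sits flat and square on the ledge at (215,497) in the top crop, about 166–169 mm from the axis and centred. The loupe, pot and dome are upright in their pockets at 79–91 mm, and the jar hasn't moved. Handing in.

```bash
python3 -c "
from h import *
print(robot.hand_in())"
```

```text
the job is handed in; nothing more can be done
None
```

The vice now rests flat and square on the ledge, and I handed the job in at about 18 s; no verdict is reported.

**What I did:** I gripped the hub post and turned the disc about 3.0 rad clockwise, without slip, until the vice's pocket stood squarely at the gate. I let it rest there and released it. Then I lowered the slightly opened fingers between the post and the vice and pushed it at the base, out onto the ledge. Finally I backed off and swung the arm clear.

**Last checks:**

| What | Side and top cameras |
|---|---|
| Vice centre from the axis | 169–170 mm (finger travel implied about 166 mm; allowed 149–182 mm) |
| Vice off the ledge's centre line | 0–3 mm |
| Loupe, pot and dome from the axis | 79–91 mm (limit 112 mm), all upright |
| Jar | within about 4 mm of its first measured spot, i.e. measurement error |
| Wrist force | near zero |

**What went wrong or disagreed:**
- Two spin calls were refused because their rows lacked x, y and z; nothing moved.
- The first top-camera check was blocked by the arm, so I repeated it after moving the arm aside.
- The wrist and top cameras disagreed by about 2–5 mm on where the hub is, well inside the tolerances.

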